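# Lay the timber offcut in the sawing board

### The job

The square timber offcut stands on end on the sawing board. Push it over with the fingertips so that it lies on its long side on the board, then push it home, ready to saw: one long side flush along the fence and one end tight against the stop block. Do not lift or carry the timber, keep it on the board, and leave the screw jar, glue bottle, tape measure and hammer where they are.

Things in the scene. Friction and masses are not known exactly. Their poses are not given: they have to be found in the camera images.
- timber: Pale softwood offcut, 54 x 54 mm section, 160 mm long, about 0.24 kg (varies), thin pencil line round it; loose, standing on end. Origin: centre of its foot face (underside at the start); its z runs along its length to the head, x and y square to its sides. Pushed on a side 130 mm up, it tips about its far bottom edge, falls beyond 19 deg of lean, then reaches 187 mm from where its centre stood.
- timber_mid (a point): Centre of the timber, half-way along its length, 80 mm from the foot; same axes as the timber.
- timber_head (a point): Centre of the timber's head end face, 160 mm from the foot; same axes as the timber.
- board: Fixed sawing board: plywood 220 mm (its x) x 540 mm (its y) x 18 mm thick, with a dark wooden fence 30 mm thick, 40 mm tall along its whole far (+x) edge. Origin: centre of the underside, at bench height; z up. In this frame the board's top is z = 18 mm and the fence's face (looking to -x) is the plane x = +80 mm.
- stop_face (a point): Working face of the stop block: a pale wooden block 70 mm (board x) x 40 mm (y) x 45 mm tall, fixed on the board against the fence towards its +y end, place varying; black clamp knob over the fence. The point: centre of its face looking to the board's -y, 27 mm above the board's top, 35 mm from the fence's face; axes as the board's. The timber's end goes against it from the -y side.
- screw_jar: Bystander: small clear glass jar, 48 mm across, 60 mm tall, standing on the board beyond the stop, at the near +y corner. Origin: centre of the underside.
- glue: Bystander: white glue bottle with orange cap, 60 mm across, 150 mm tall, on the bench beyond the fence. Origin: centre of the underside.
- tape: Bystander: black tape measure, 35 x 65 x 60 mm, on the bench beyond the fence. Origin: centre of the underside.
- hammer: Bystander: hammer lying on the bench to the left (+y) of the board. Origin: on its axis at bench height; its x runs along the handle towards the head.
Not all that is in view belongs to the job. Leave any purple or yellow look-alike of the timber alone.

How it is judged:
On the way, in this order (a step that is already met when the one before it is completed fails the run):
1. the timber has been tipped over and lies on its side on the board (angle between timber_mid's own z axis and vertical between 1.5 and 1.64 rad and height (world z) of timber_mid below 0.052 m), for 0.2 s.
2. the timber has been pushed home against the fence and the stop (x of timber in the frame of board between 0.049 and 0.057 m and x of timber_head in the frame of board between 0.049 and 0.057 m and y of timber_mid in the frame of stop_face between -0.084 and -0.076 m and angle between timber_mid's own z axis and vertical between 1.52 and 1.62 rad and height (world z) of timber_mid between 0.041 and 0.049 m and linear speed of timber below 0.01 m/s), for 0.1 s.
At the end, for the whole second after the job is handed in: The timber lies flat on the board (within 3 degrees, centre within 4 mm of 45 mm above the bench), both its ends within 4 mm of flush along the fence, its end within 4 mm of the stop's face, at rest (all of step 2); the robot touches nothing.
It fails at once if the timber is lifted (its foot end rises more than 40 mm above the board, where tipping and sliding never bring it above 27 mm) (height (world z) of timber above 0.058 m).
It fails at once if the timber is lifted (its centre rises more than 20 mm above its standing height) (height (world z) of timber_mid above 0.118 m).
It fails at once if the timber falls off the board (height (world z) of timber_mid below 0.035 m).
It fails at once if a bystander (screw jar, glue bottle, tape measure or hammer) is moved more than 20 mm (distance of any of screw_jar, glue, tape, hammer from where it was at the start of the episode above 0.02 m).
It also fails if it takes over 58 s, if anything falls off the work surface, if the arm or the gripper's body presses on something with over 40 N, if the wrist force passes 120 N, or if a joint passes its speed limit or range.

### The arm

A 6-joint arm with a two-finger parallel gripper is mounted at the origin on the work surface. World frame = base frame: x ahead of the robot, y to its left, z up, the work surface at z = 0. Lengths are in m, angles in rad, forces in N, time in s.
With the tool pointing down it reaches from about 0.325 to 0.85 m from the base axis. Payload 15.5 kg.
Tool frame: the origin (TCP) lies midway between the tips of the shut fingers; the grasp point (between the pads) lies behind it (grip_depth is the z of the grasp point in the tool frame, in m); z points along the fingers, y is the direction in which the jaws open and shut (so a half turn about z gives the same grasp; the last joint's range is limited). The gripper opens to 91 mm and grips with 3 to 60 N. Pads are 32 mm wide; open, the fingers measure 118 mm over their backs; the gripper's body (76 mm by 178 mm) begins 60 mm behind the grasp point.
Start: joints at [1.149, 0.494, 1.345, -0, 1.302, -0.096], TCP at [0.201, 0.592, 0.214] pointing down, gripper open.
Joint ranges: [-2.91, 2.91], [-0.82, 2.16], [0.22, 2.67], [-1.22, 4.37], [0.12, 2.79], [-3.08, 3.08]. Speed limits (rad/s): [1.89, 1.89, 2.57, 3.01, 3.01, 3.01].

### API

Orientations are given as a rotation vector (axis times angle).
In Python, from bench import read_state, snapshot, sign_off, silhouettes, grip_depth gives the robot as it stands.
- The arm moves only by the shell command python3 -m pendant 'ROWS' [OPENING] [FORCE]. ROWS is JSON, a list of rows, each a list of 4 numbers: the shift along the tool's x, y, z each as a share of 0.3 m, from -1 to 1, then the turn about the tool's z as a share of 180 degrees, from -1 to 1. A call has 1 to 10 rows; each row is the pose to reach, as a shift and turn from the pose measured when the call began, along the tool's axes at that moment, turning the shorter way round; what a row does not reach only later rows make up. A row lasts 1/8 s, in which the tool goes at most 62.5 mm and 10.7 degrees, less where a joint would pass 70% of its speed; a pose out of reach is approached as far as the arm can. A call with a number of a shift or a turn outside -1 to 1 is refused whole. A call with a gripper value outside its range is refused whole. OPENING is the gripper's target within -1 to 1 (fully open at 1, half-way at 0, shut at -1), set as the call begins (- or left out, the last holds). The fingers move at their own pace and stop on an object; FORCE is the grip in N (left out, the last holds). Time passes only in rows, so rows that repeat a pose let the fingers close. It gives the time, the measured TCP pose, the force and the opening at its end, in the units of the state.
- read_state(): the state, without advancing time (a new reading comes with each control period).
- snapshot(name): name is "scene" or "side" or "wrist"; returns a dict with "image" (420x560x3 uint8, red, green, blue), "mtx" (3x3 intrinsics, pixels), "R" (3x3) and "t" (3): a world point X has camera coordinates R X + t. Camera axes: x right, y down, z forward; pixel columns grow to the right and rows downward; lengths in m; the calibration is good to about 2 mm. A picture is of the moment at which its call begins. There is no depth.
- sign_off(): hands the job in, once; it reports no verdict.
Trained networks look in the newest picture that a camera, given by its name, has taken for a name from the list of things; names that differ only in an ending like _2 or _b are one class to them, and where a whole thing is asked for, a point or a joint stands for the part that bears it (a point fixed in the world has none). Each returns a list of dicts, best first, with "p" (0 to 1); they miss things now and then, are a little off and sometimes report something else, mostly with a low value. They report only what shows in the picture. A call takes as long as a camera call. They do not tell look-alikes from the thing itself.
- silhouettes(target, camera): "mask" (420x560 bool, what is visible of it) and "bbox" ([left, top, right, bottom] in pixels, round what is visible of it).
The state is a dict: "time": time; "joint_positions": joint angles; "qd": joint speeds; "joint_efforts": joint torques, N m; "ee_pos": TCP position; "ee_rot": TCP orientation; "contact_force": force on the tool from outside, world axes, zero at the start; "moment": the same for the moment, N m; "gripper_width": opening from 0.0 (shut) to 1.0 (fully open).
Only numpy, scipy, OpenCV 4.12 (cv2) and the standard library are available. Lean on these libraries where they do the work, as an engineer would, in place of code of your own. Each camera call takes 0.05 s, during which the arm holds its last target. There are 200 camera calls.

## Working session

There is one attempt and no reset: what is moved stays moved. The work goes in short steps, Python scripts to look and compute and a shell command to move; the robot and the scene stay as the last step left them, time stands still between calls to the robot, and variables do not carry over. Pictures are saved under pics/ and viewed, about 8 in all and at most 12, crops included, and the job is handed in when it is done.

```bash
mkdir -p pics
cat > h.py <<'E'
import numpy as np, cv2
from scipy.spatial.transform import Rotation as Ro
from bench import *
def ray(s,u,v,z):
    d=s["R"].T@np.linalg.solve(s["mtx"],[u,v,1.]); c=-s["R"].T@s["t"]
    return c+d*(z-c[2])/d[2]
def proj(s,X):
    p=(s["R"]@np.atleast_2d(X).T).T+s["t"]; p=p@s["mtx"].T; return p[:,:2]/p[:,2:]
def save(s,n,crop=None,f=1):
    im=s["image"][...,::-1]
    if crop: im=im[crop[1]:crop[3],crop[0]:crop[2]]
    cv2.imwrite(f"pics/{n}.png",cv2.resize(im,None,fx=f,fy=f))
E
python3 - <<'E'
from h import *
st=read_state(); print(st["time"],st["ee_pos"],st["ee_rot"],grip_depth, Ro.from_rotvec(st["ee_rot"]).as_matrix().round(3))
ims=[]
for c in("scene","side"):
    s=snapshot(c); save(s,c); print(c,(-s["R"].T@s["t"]).round(3))
    for n in("timber","board","stop_face","screw_jar","glue","tape","hammer"):
        try: print(n,[(round(d["p"],2),np.round(d["bbox"]).tolist()) for d in silhouettes(n,c)][:3])
        except Exception as e: print(n,e)
E
```

```text
0.0 [0.20047671 0.59158902 0.21336024] [-5.10955741e-01 -3.09947826e+00  1.76797646e-03] -0.0188 [[-0.947  0.321 -0.   ]
 [ 0.321  0.947 -0.001]
 [ 0.    -0.001 -1.   ]]
scene [ 0.983 -0.379  1.041]
timber [(0.74, [190.0, 206.0, 226.0, 268.0]), (0.74, [144.0, 354.0, 192.0, 405.0]), (0.72, [124.0, 195.0, 162.0, 248.0])]
board [(0.89, [142.0, 177.0, 369.0, 343.0]), (0.16, [188.0, 205.0, 224.0, 266.0])]
stop_face [(0.63, [312.0, 204.0, 345.0, 233.0])]
screw_jar [(0.88, [302.0, 165.0, 325.0, 193.0])]
glue [(0.9, [340.0, 258.0, 374.0, 307.0]), (0.59, [185.0, 207.0, 227.0, 267.0]), (0.27, [310.0, 201.0, 342.0, 234.0])]
tape [(0.95, [287.0, 309.0, 323.0, 347.0]), (0.74, [142.0, 179.0, 368.0, 343.0])]
hammer [(0.62, [316.0, 95.0, 352.0, 165.0])]
side [-0.146 -0.709  0.819]
timber [(0.95, [288.0, 227.0, 317.0, 291.0]), (0.7, [261.0, 272.0, 289.0, 342.0]), (0.69, [370.0, 286.0, 413.0, 354.0])]
board [(0.71, [230.0, 194.0, 381.0, 334.0])]
stop_face [(0.6, [266.0, 197.0, 299.0, 227.0])]
screw_jar [(0.84, [240.0, 205.0, 253.0, 228.0])]
glue [(0.62, [327.0, 178.0, 347.0, 227.0])]
tape [(0.8, [362.0, 227.0, 381.0, 253.0])]
hammer [(0.61, [147.0, 196.0, 222.0, 213.0])]
```

View pics/scene.png

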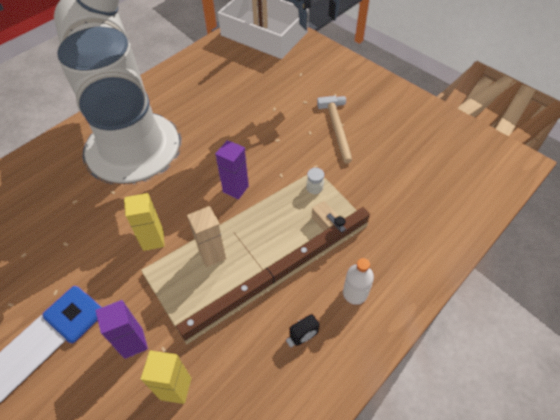

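View pics/side.png

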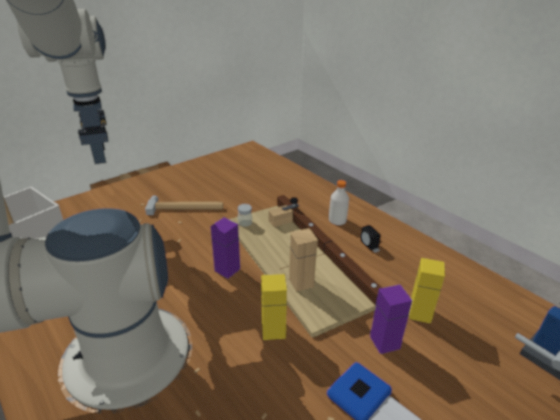

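```bash
cat >> h.py <<'E'
from scipy.optimize import minimize
def box(x0,x1,y0,y1,z0,z1): return np.array([[x,y,z] for x in(x0,x1) for y in(y0,y1) for z in(z0,z1)],float)
def place(P,q): 
    return P@Ro.from_euler('z',q[2]).as_matrix().T+[q[0],q[1],0]
def hullmask(pts):
    m=np.zeros((420*4,560*4),np.uint8); cv2.fillConvexPoly(m,cv2.convexHull(((pts+.5)*4).astype(np.int32)),1); return m>0
def fit(P,views,q0,free=(0,1,2),hull=True):
    tg=[]
    for s,m in views:
        m=m.astype(np.uint8)
        n,l,stt,_=cv2.connectedComponentsWithStats(m); m=(l==1+np.argmax(stt[1:,4])).astype(np.uint8)
        if hull: m=cv2.fillConvexPoly(np.zeros_like(m),cv2.convexHull(cv2.findNonZero(m)),1)
        tg.append(cv2.resize(m,None,fx=4,fy=4,interpolation=0)>0)
    q0=np.array(q0,float)
    def f(d):
        q=q0.copy(); q[list(free)]+=np.array(d); c=0
        for (s,_),t in zip(views,tg):
            h=hullmask(proj(s,place(P,q))); c+=1-(h&t).sum()/(h|t).sum()
        return c/len(views)
    n=len(free); sx=np.vstack([np.zeros(n),np.diag([.03,.03,.15])[list(free)][:,list(free)]])
    r=minimize(f,np.zeros(n),method='Nelder-Mead',options=dict(initial_simplex=sx,xatol=2e-4,fatol=1e-4,maxfev=250))
    r=minimize(f,r.x,method='Nelder-Mead',options=dict(initial_simplex=r.x+sx/4,xatol=2e-4,fatol=1e-4,maxfev=250))
    q=q0.copy(); q[list(free)]+=r.x; return q,r.fun
BOARD=np.vstack([box(-.11,.11,-.27,.27,0,.018),box(.08,.11,-.27,.27,0,.058)])
TIMB=box(-.027,.027,-.027,.027,.018,.178)
def best(n,c,near=None):
    L=silhouettes(n,c)
    if near is not None: L=[d for d in L if d["mask"][near[1],near[0]]]
    return L[0]["mask"]
E
python3 - <<'E'
from h import *
S={c:snapshot(c) for c in("scene","side")}
near=dict(scene=(208,240),side=(302,262))
g=ray(S["scene"],256,260,.018); print("guess",g)
B={c:best("board",c) for c in S}; T={c:best("timber",c,near[c]) for c in S}
for k in(["scene","side"],["scene"],["side"]):
    qb,fb=fit(BOARD,[(S[c],B[c]) for c in k],[g[0],g[1],0]); print(k,"board",qb.round(4),fb)
    qt,ft=fit(TIMB,[(S[c],T[c]) for c in k],[*ray(S["scene"],212,262,.018)[:2],qb[2]]); print("timber",qt.round(4),ft)
    if len(k)==2: Q=qb,qt
qb,qt=Q
inv=lambda p:Ro.from_euler('z',-qb[2]).apply(np.r_[p[:2]-qb[:2],0])
print("timber in board",inv(qt))
for n,z in(("screw_jar",.048),("glue",.075),("tape",.03),("stop_face",.063-.02)):
    for c in S:
        m=best(n,c); v,u=np.nonzero(m); p=ray(S[c],u.mean(),v.mean(),z); print(n,c,p.round(3),inv(p).round(3))
ims=[]
for c in S:
    im=S[c]["image"][...,::-1].copy(); im=cv2.resize(im,None,fx=3,fy=3,interpolation=cv2.INTER_CUBIC)
    for P,q in((BOARD[:8],qb),(BOARD[8:],qb),(TIMB,qt)):
        p=((proj(S[c],place(P,q))+.5)*3).astype(int)
        for i in range(8):
            for j in(1,2,4):
                if not i&j: cv2.line(im,tuple(map(int,p[i])),tuple(map(int,p[i|j])),(255,0,255),1)
    x,y=(120,150) if c=="scene" else (215,165); ims.append(im[y*3:y*3+580,x*3:x*3+ (780 if c=="scene" else 540)])
ims=[cv2.resize(i,None,fx=.6,fy=.6) for i in ims]
cv2.imwrite("pics/fit.png",np.hstack(ims))
E
```

```text
guess [ 0.54839034 -0.0261958   0.018     ]
['scene', 'side'] board [ 0.5219  0.0068 -0.1994] 0.05414728696190235
timber [ 0.457  -0.0882 -0.3665] 0.05104218449913106
['scene'] board [ 0.5222  0.0064 -0.1969] 0.021157049449320064
timber [ 0.4584 -0.0895 -0.3742] 0.05694976539968144
['side'] board [ 0.521   0.009  -0.1968] 0.08469552425596383
timber [ 0.4582 -0.087  -0.1918] 0.06056621287128716
timber in board [-0.04479515 -0.10592138  0.        ]
screw_jar scene [0.507 0.241 0.048] [-0.061  0.226  0.   ]
screw_jar side [ 0.503 -0.041  0.048] [-0.01 -0.05  0.  ]
glue scene [0.781 0.072 0.075] [0.241 0.115 0.   ]
glue side [0.762 0.069 0.075] [0.223 0.108 0.   ]
tape scene [ 0.754 -0.083  0.03 ] [ 0.245 -0.042  0.   ]
tape side [ 0.753 -0.082  0.03 ] [ 0.244 -0.041  0.   ]
stop_face scene [0.605 0.177 0.043] [0.047 0.183 0.   ]
stop_face side [0.61  0.179 0.043] [0.052 0.186 0.   ]
```

View pics/fit.png

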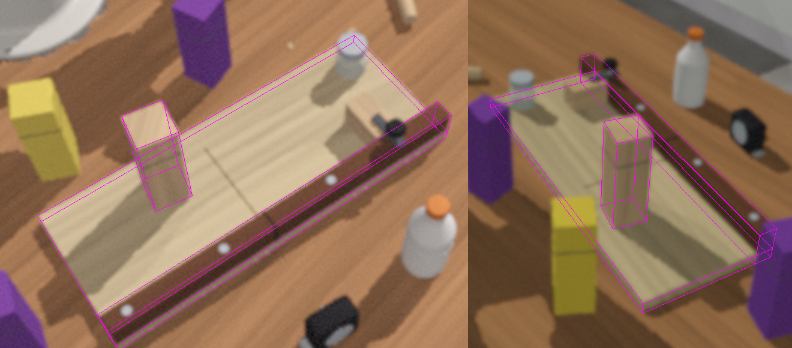

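The pale timber is at scene (208,238) and side (302,262). The two purple and two yellow blocks are look-alikes and stay where they are. The outlines fit the timber and board well. I'll go above the start point of the push, behind the timber's −y side.

```bash
python3 -m pendant '[[-0.25,-0.35,-0.1,0],[-0.51,-0.71,-0.1,0],[-0.51,-0.71,-0.1,0],[-0.51,-0.71,-0.1,0],[-0.51,-0.71,-0.1,0],[-0.51,-0.71,-0.1,0]]' -1 20
python3 -m pendant '[[-0.51,-0.71,0,0],[-0.51,-0.71,0,0],[-0.51,-0.71,0,0],[-0.51,-0.71,0,0],[-0.51,-0.71,0,0],[-0.51,-0.71,0,0]]'
```

```text
time: 2.25
ee_pos: [0.2776, 0.3409, 0.2443]
ee_rot: [0.514, 3.099, 0.001]
contact_force: [-0.0, 0.1, -0.6]
gripper_width: 0.373
time: 3.0
ee_pos: [0.3546, 0.09, 0.2441]
ee_rot: [0.516, 3.098, 0.002]
contact_force: [-0.6, 0.7, -0.1]
gripper_width: 0.001
```

```bash
python3 -m pendant '[[-0.51,-0.71,0,0],[-0.51,-0.71,0,0],[-0.51,-0.71,0,0],[-0.51,-0.71,0,0],[-0.51,-0.71,0,0],[-0.51,-0.71,0,0]]'
python3 - <<'E'
from h import *
st=read_state(); print(st["ee_pos"],st["time"])
W=snapshot("wrist"); im=W["image"][...,::-1].copy()
for c,q in(((255,0,255),(.457,-.0882,-.3665)),((0,255,0),(.458,-.088,-.20))):
  p=proj(W,place(TIMB,q)).astype(int)
  for i in range(8):
    for j in(1,2,4):
      if not i&j: cv2.line(im,tuple(map(int,p[i])),tuple(map(int,p[i|j])),c,1)
cv2.imwrite("pics/w1.png",im)
L=silhouettes("timber","wrist"); print([(d["p"],d["bbox"]) for d in L])
for n,c in(("timber","scene"),):
  s=snapshot(c)
  for nm,u,v in(("yellow",150,249),("purple",236,196),("purple2",128,355)): print(nm,ray(s,u,v,0).round(3))
E
```

```text
time: 3.75
ee_pos: [0.431, -0.1601, 0.2435]
ee_rot: [-0.515, -3.099, -0.003]
contact_force: [0.1, 0.7, -0.9]
gripper_width: 0.006
[ 0.43096866 -0.16012209  0.2435039 ] 3.75
[(0.91, [183.9, 17.4, 272.1, 112.7]), (0.77, [78.0, 238.4, 185.5, 345.7]), (0.74, [420.4, 0.4, 560.0, 73.3]), (0.58, [314.1, 160.8, 400.1, 253.5])]
yellow [ 0.321 -0.182  0.   ]
purple [0.36  0.083 0.   ]
purple2 [ 0.502 -0.382  0.   ]
```

View pics/w1.png

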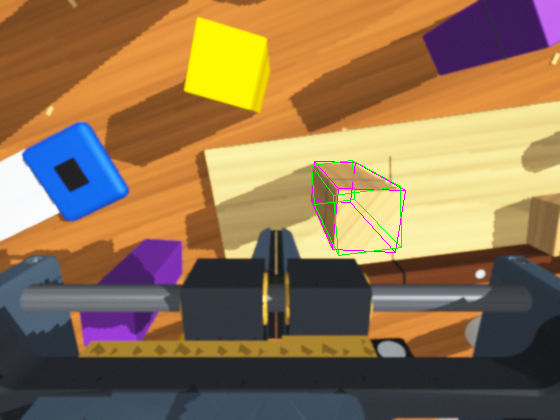

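The timber's top is at about (370,220) in the wrist view and agrees with the fit. The tool's y axis is already lined up with its side. Next I'll descend and push.

```bash
python3 -m pendant '[[0,0,0.15,0],[0,0,0.33,0],[0,0,0.33,0],[0,0,0.33,0]]'
python3 -m pendant '[[0,0.04,0,0],[0,0.08,0,0],[0,0.11,0,0],[0,0.14,0,0],[0,0.17,0,0],[0,0.20,0,0],[0,0.22,0,0],[0,0.24,0,0]]'
```

```text
time: 4.4
ee_pos: [0.4309, -0.1587, 0.1464]
ee_rot: [0.511, 3.099, 0.002]
contact_force: [0.1, 0.6, -0.2]
gripper_width: 0.005
time: 5.4
ee_pos: [0.4542, -0.0902, 0.1465]
ee_rot: [0.511, 3.099, 0.002]
contact_force: [0.1, 0.2, 0.4]
gripper_width: 0.004
```

```bash
python3 -m pendant '[[0,0.02,0,0],[0,0.04,0,0],[0,0.06,0,0],[0,0.08,0,0],[0,0.1,0,0],[0,0.1,0,0],[0,0.1,0,0]]'
python3 - <<'E'
from h import *
for c in("scene","side"):
  s=snapshot(c); save(s,c+"2")
a,b=cv2.imread("pics/scene2.png")[140:350,120:400],cv2.imread("pics/side2.png")[140:350,180:460]
cv2.imwrite("pics/t2.png",cv2.resize(np.hstack([a,b]),None,fx=1.4,fy=1.4))
E
```

```text
time: 6.28
ee_pos: [0.4638, -0.0618, 0.1465]
ee_rot: [0.511, 3.099, 0.002]
contact_force: [-0.6, -0.9, -0.7]
gripper_width: 0.004
```

View pics/t2.png

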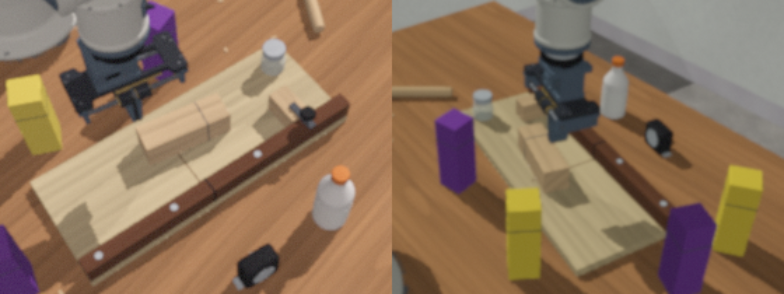

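The timber now lies on its side mid-board, at about crop (185,130), and the bystanders are untouched. Next I'll measure its pose.

```bash
cat >> h.py <<'E'
LIE=box(-.027,.027,-.08,.08,.018,.072); QB=np.array([.5219,.0068,-.1975])
def inb(p): return Ro.from_euler('z',-QB[2]).apply(np.r_[p[0]-QB[0],p[1]-QB[1],0])[:2]
def lying(q0,cams=("scene","side")):
    V=[]
    for c in cams:
        s=snapshot(c)
        L=[d for d in silhouettes("timber",c)]
        u,v=proj(s,[q0[0],q0[1],.072])[0].astype(int)
        L=sorted(L,key=lambda d:-d["mask"][v-4:v+5,u-4:u+5].sum())
        V.append((s,L[0]["mask"])); print(c,"p",L[0]["p"],L[0]["bbox"].__repr__())
    for k in ([V,[V[0]],[V[1]]] if len(V)>1 else [V]):
        q,f=fit(LIE,k,q0); print(q.round(4),round(f,3),"board xy",inb(q).round(4),"yaw rel",round(q[2]-QB[2],3))
def totool(T):
    st=read_state(); R=Ro.from_rotvec(st["ee_rot"]).as_matrix(); d=R.T@(np.array(T)-st["ee_pos"]); return d.round(4),(d/.3).round(3)
def b2w(x,y,z): return np.r_[Ro.from_euler('z',QB[2]).apply([x,y,0])[:2]+QB[:2],z]
E
python3 - <<'E'
from h import *
s=snapshot("scene"); g=ray(s,120+185/1.4,140+130/1.4,.06); print(g)
lying([g[0],g[1],-.28])
print(inb(read_state()["ee_pos"]),totool(b2w(-.1,0,.1465)))
E
```

```text
[0.50597573 0.00602853 0.06      ]
scene p 0.71 [218.3, 205.8, 283.9, 258.8]
side p 0.94 [266.2, 224.3, 308.2, 278.2]
[ 0.4929  0.0133 -0.3444] 0.047 board xy [-0.0297  0.0007] yaw rel -0.147
[ 0.4945  0.012  -0.3467] 0.047 board xy [-0.0279 -0.0003] yaw rel -0.149
[ 0.4933  0.0146 -0.3442] 0.037 board xy [-0.0296  0.002 ] yaw rel -0.147
[-0.04349877 -0.0787319 ] (array([0.0662, 0.0708, 0.0001]), array([0.221, 0.236, 0.   ]))
```

Run:
```python
from h import *
s=snapshot("scene"); L=silhouettes("timber","scene")+silhouettes("glue","scene")
print([(d["p"],d["bbox"]) for d in L])
P=box(-.027,.027,-.027,.027,0,.16)
for n,(u,v),g in(("purple",(233,172),(.34,.08)),("yellow",(145,226),(.31,-.18))):
    M=[d["mask"] for d in L if d["mask"][v,u]]
    if not M:
        hsv=cv2.cvtColor(s["image"],cv2.COLOR_RGB2HSV); h=hsv[...,0].astype(int); m=(abs(h-int(h[v,u]))<8)&(hsv[...,1]>110)
        l=cv2.connectedComponents(m.astype(np.uint8))[1]; M=[l==l[v,u]]
    q,f=fit(P,[(s,M[0])],[*g,-.2]); print(n,q.round(3),f, place(P,q)[::2,:2].round(3).tolist())
print(totool([.4414,.0312,.1465]))
```

```text
[(0.98, [144.0, 352.5, 192.1, 402.8]), (0.78, [223.3, 144.3, 243.1, 193.6]), (0.77, [97.2, 298.6, 145.9, 358.5]), (0.71, [122.1, 193.6, 161.9, 249.8]), (0.66, [219.7, 209.9, 284.0, 257.9]), (0.83, [341.7, 258.5, 374.9, 301.6]), (0.52, [312.0, 203.4, 345.3, 233.7])]
purple [ 0.467 -0.548  1.15 ] 0.9884311224489796 [[0.481, -0.584], [0.431, -0.562], [0.503, -0.535], [0.453, -0.512]]
yellow [ 0.304 -0.16  -0.004] 0.11111943372907385 [[0.277, -0.187], [0.277, -0.133], [0.331, -0.188], [0.331, -0.134]]
(array([0.0511, 0.0809, 0.0001]), array([0.17, 0.27, 0.  ]))
```

```bash
python3 -m pendant '[[0.17,0.27,0,0],[0.17,0.27,0,0],[0.17,0.27,0,0],[0.17,0.27,0,0],[0.17,0.27,0,0]]' 1
python3 -m pendant '[[0,0,0.15,0],[0,0,0.3,0],[0,0,0.38,0],[0,0,0.38,0],[0,0,0.38,0]]'
```

```text
time: 7.4
ee_pos: [0.4419, 0.0305, 0.1466]
ee_rot: [0.513, 3.098, 0.002]
contact_force: [0.5, -0.7, -0.2]
gripper_width: 0.522
time: 8.02
ee_pos: [0.4426, 0.0303, 0.0333]
ee_rot: [0.514, 3.097, 0.002]
contact_force: [0.9, 0.6, -0.2]
gripper_width: 0.999
```

```bash
python3 -m pendant '[[-0.03,0.004,0,0],[-0.06,0.008,0,0],[-0.09,0.012,0,0],[-0.12,0.016,0,0],[-0.15,0.02,0,0],[-0.18,0.024,0,0],[-0.205,0.027,0,0],[-0.205,0.027,0,0]]'
python3 - <<'E'
from h import *
print(inb(read_state()["ee_pos"]))
p=b2w(.035,.008,0)
lying([p[0],p[1],-.34])
E
```

```text
time: 9.02
ee_pos: [0.5046, 0.0179, 0.0335]
ee_rot: [0.514, 3.096, 0.002]
contact_force: [-0.0, -0.2, 0.7]
gripper_width: 1.003
[-0.0191115   0.00745505]
scene p 0.88 [231.4, 220.0, 296.5, 275.0]
side p 0.86 [299.1, 241.5, 322.3, 269.0]
[ 0.5478  0.0016 -0.3407] 0.293 board xy [ 0.0265 -0.    ] yaw rel -0.143
[ 0.5482  0.0017 -0.3208] 0.031 board xy [0.0268 0.0002] yaw rel -0.123
[ 0.5657 -0.0205 -0.8879] 0.478 board xy [ 0.0483 -0.0182] yaw rel -0.69
```

```bash
python3 -m pendant '[[-0.02,0.003,0,-0.005],[-0.035,0.005,0,-0.015],[-0.05,0.007,0,-0.025],[-0.065,0.009,0,-0.035],[-0.08,0.011,0,-0.041],[-0.09,0.012,0,-0.041],[-0.098,0.013,0,-0.041],[-0.098,0.013,0,-0.041]]'
python3 - <<'E'
from h import *
st=read_state();print(inb(st["ee_pos"]), Ro.from_rotvec(st["ee_rot"]).as_matrix()[:2,1])
p=b2w(.053,.0,0)
lying([p[0],p[1],-.2],("scene",))
E
```

```text
time: 10.22
ee_pos: [0.5312, 0.0125, 0.0334]
ee_rot: [-0.313, -3.126, -0.002]
contact_force: [-7.9, 1.9, 4.6]
gripper_width: 1.001
[0.00799666 0.00743582] [0.19837345 0.98012594]
scene p 0.59 [236.8, 226.1, 304.4, 279.8]
[ 0.5697  0.0045 -0.1828] 0.172 board xy [0.0473 0.0072] yaw rel 0.015
```

```bash
python3 -m pendant '[[0.05,0,0,0],[0.1,0,0,0],[0.1,0,-0.15,0],[0.1,0,-0.3,0],[0,-0.2,-0.35,0],[-0.15,-0.427,-0.35,0],[-0.15,-0.427,-0.35,0],[-0.15,-0.427,-0.35,0],[-0.15,-0.427,-0.35,0],[-0.15,-0.427,-0.35,0]]' -1
python3 - <<'E'
from h import *
st=read_state();print(inb(st["ee_pos"]))
p=b2w(.053,.003,0)
lying([p[0],p[1],-.2])
s=snapshot("scene"); im=s["image"][...,::-1][140:350,120:400]
t=snapshot("side");cv2.imwrite("pics/t3.png",cv2.resize(np.hstack([im,t["image"][...,::-1][140:350,180:460]]),None,fx=1.4,fy=1.4))
v,u=np.nonzero(best("stop_face","scene")); 
SB=box(-.035,.035,-.02,.02,.018,.063); k=[]
for c,S in(("scene",s),("side",t)):
    q,f=fit(SB,[(S,best("stop_face",c))],[*b2w(.045,.183,0)[:2],-.1975],free=(0,1)); print("stop",c,inb(q),f)
E
```

```text
time: 11.58
ee_pos: [0.5494, -0.1208, 0.1381]
ee_rot: [-0.311, -3.125, -0.002]
contact_force: [0.4, -0.9, -0.6]
gripper_width: 0.008
[ 0.05197286 -0.11969338]
scene p 0.87 [242.0, 224.4, 304.1, 279.0]
side p 0.69 [288.5, 218.7, 333.2, 267.1]
[ 0.5744  0.0041 -0.202 ] 0.127 board xy [0.052  0.0077] yaw rel -0.005
[ 0.5706  0.0045 -0.1306] 0.201 board xy [0.0482 0.0074] yaw rel 0.067
[ 0.5756  0.0054 -0.2144] 0.036 board xy [0.0529 0.0092] yaw rel -0.017
stop scene [0.04527274 0.18082995] 0.17449284732886128
stop side [0.04592942 0.18536494] 0.25474492594624243
```

View pics/t3.png

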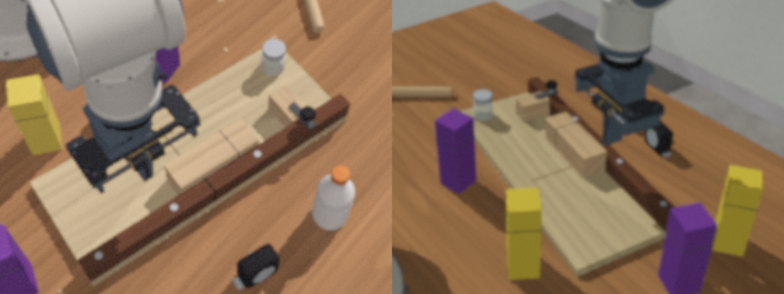

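The timber lies flush along the fence, with its foot end at about crop (170,180) in the scene view. I'll descend behind the foot end and push toward the stop.

```bash
python3 -m pendant '[[0,0,0.15,0],[0,0,0.3,0],[0,0,0.34,0],[0,0,0.34,0],[0,0,0.34,0]]'
python3 -m pendant '[[0,0.04,0,0],[0,0.08,0,0],[0,0.11,0,0],[0,0.14,0,0],[0,0.17,0,0],[0,0.20,0,0],[0,0.23,0,0],[0,0.26,0,0],[0,0.28,0,0],[0,0.29,0,0]]'
python3 -m pendant '[[0,0.02,0,0],[0,0.03,0,0],[0,0.04,0,0],[0,0.04,0,0]]'; python3 -c "
from h import *
print(inb(read_state()['ee_pos']))"
```

```text
time: 12.65
ee_pos: [0.5509, -0.1222, 0.0378]
ee_rot: [0.313, 3.124, 0.001]
contact_force: [-0.1, -0.6, 0.5]
gripper_width: 0.008
time: 13.9
ee_pos: [0.5683, -0.0368, 0.038]
ee_rot: [0.312, 3.124, 0.0]
contact_force: [-1.5, -4.7, 4.8]
gripper_width: 0.001
time: 14.4
ee_pos: [0.5707, -0.0247, 0.0379]
ee_rot: [0.312, 3.124, 0.001]
contact_force: [1.2, -0.4, 0.1]
gripper_width: 0.003
[ 0.05400892 -0.02131415]
```

```bash
python3 -m pendant '[[0,0.01,0,0],[0,0.02,0,0],[0,0.025,0,0]]'
python3 -m pendant '[[0,0.01,0,0],[0,0.015,0,0]]'
python3 - <<'E'
from h import *
print(inb(read_state()['ee_pos']))
a=snapshot("scene");b=snapshot("side")
cv2.imwrite("pics/t4.png",np.hstack([cv2.resize(s["image"][y:y+90,x:x+100,::-1],None,fx=4,fy=4,interpolation=2) for s,x,y in((a,265,190),(b,255,185))]))
E
```

```text
time: 14.78
ee_pos: [0.5722, -0.0172, 0.0379]
ee_rot: [0.312, 3.124, 0.001]
contact_force: [-0.4, -3.7, 2.0]
gripper_width: 0.003
time: 15.02
ee_pos: [0.5726, -0.0153, 0.038]
ee_rot: [0.31, 3.125, -0.005]
contact_force: [-8.5, -42.7, 6.8]
gripper_width: 0.002
[ 0.05401432 -0.0117497 ]
```

View pics/t4.png

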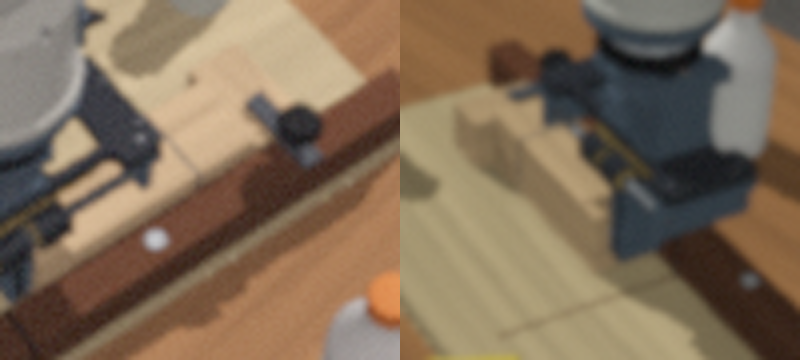

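The force jumped to 43 N where contact was expected, and the timber's end meets the stop at about (250,90) in the left crop. I'll back off, lift clear and check.

```bash
python3 -m pendant '[[0,-0.03,0,0],[0,-0.1,0,0],[0,-0.15,0,0],[0,-0.15,-0.2,0],[0,-0.2,-0.4,0],[0,-0.5,-0.5,0],[0,-0.7,-0.5,0],[0,-0.7,-0.5,0],[0,-0.7,-0.5,0],[0,-0.7,-0.5,0]]'
python3 - <<'E'
from h import *
st=read_state();print(inb(st['ee_pos']),st["contact_force"])
p=b2w(.053,.083,0); lying([p[0],p[1],-.1975])
a=snapshot("scene");b=snapshot("side")
o=[]
for s,x,y in((a,225,180),(b,240,180)):
    im=cv2.resize(s["image"][y:y+100,x:x+130,::-1],None,fx=3,fy=3,interpolation=2)
    pp=((proj(s,place(LIE,[p[0],p[1],-.1975]))-[x,y]+.5)*3).astype(int)
    o+=[im]; im=im.copy()
    for i in range(8):
        for j in(1,2,4):
            if not i&j: cv2.line(im,tuple(map(int,pp[i])),tuple(map(int,pp[i|j])),(255,0,255),1)
    o.append(im)
cv2.imwrite("pics/t5.png",np.vstack([np.hstack(o[:2]),np.hstack(o[2:])]))
E
```

```text
time: 16.38
ee_pos: [0.5307, -0.2205, 0.1884]
ee_rot: [0.312, 3.125, -0.004]
contact_force: [0.6, 0.2, -0.4]
gripper_width: -0.001
[ 0.05319924 -0.22114884] [ 0.62952579  0.23402128 -0.44185622]
scene p 0.82 [263.5, 212.7, 330.2, 263.9]
side p 0.98 [275.8, 207.7, 318.7, 255.0]
[ 0.5875  0.0752 -0.1881] 0.124 board xy [0.051  0.0799] yaw rel 0.009
[ 0.584   0.0755 -0.1671] 0.205 board xy [0.0474 0.0795] yaw rel 0.03
[ 0.5875  0.0747 -0.1895] 0.041 board xy [0.051  0.0795] yaw rel 0.008
```

View pics/t5.png

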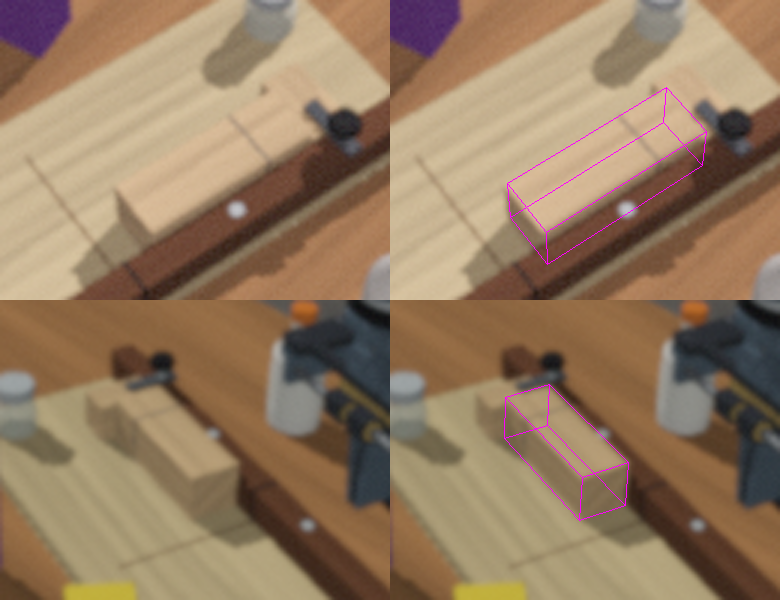

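The timber is home to within the fit error. The views disagree on yaw (0.01–0.03 rad), so I'll press it against the fence once more with the open fingers.

```bash
python3 -m pendant '[[0.1,0.2,0,0],[0.243,0.4,0,0],[0.243,0.6,0,0],[0.243,0.8,0,0],[0.243,1,0,0],[0.243,1,0,0],[0.243,1,0,0],[0.243,1,0,0],[0.243,1,0,0]]' 1
python3 -m pendant '[[0,0,0.2,0],[0,0,0.4,0],[0,0,0.51,0],[0,0,0.51,0],[0,0,0.51,0]]'; python3 -c "
from h import *
st=read_state();print(inb(st['ee_pos']),Ro.from_rotvec(st['ee_rot']).as_matrix()[:2,1],np.sin(.1975))"
```

```text
time: 17.8
ee_pos: [0.5184, 0.0872, 0.1876]
ee_rot: [0.312, 3.125, -0.005]
contact_force: [0.8, 0.1, -0.6]
gripper_width: 0.961
time: 18.42
ee_pos: [0.5193, 0.0864, 0.0358]
ee_rot: [0.313, 3.123, -0.005]
contact_force: [-0.3, -0.1, -0.4]
gripper_width: 1.0
[-0.01813654  0.07752518] [0.19831884 0.98013358] 0.19621854606137865
```

```bash
python3 -m pendant '[[-0.04,0,0,0],[-0.06,0,0,0],[-0.07,0,0,0],[-0.08,0,0,0],[-0.087,0,0,0],[-0.09,0,0,0],[-0.09,0,0,0]]'; python3 -c "
from h import *
print(inb(read_state()['ee_pos']))"
```

```text
time: 19.3
ee_pos: [0.5449, 0.0812, 0.0357]
ee_rot: [0.312, 3.125, -0.005]
contact_force: [-5.7, 0.8, 3.0]
gripper_width: 1.004
[0.007925   0.07741526]
```

```bash
python3 -m pendant '[[-0.005,0,0,0],[-0.008,0,0,0]]'
python3 -m pendant '[[0.03,0,0,0],[0.1,0,0,0],[0.13,0,-0.1,0],[0.13,0,-0.3,0],[0.13,0,-0.5,0],[0.13,-0.5,-0.5,0],[0.13,-0.9,-0.5,0],[0.13,-1,-0.5,0],[0.13,-1,-0.5,0],[0.13,-1,-0.5,0]]'
python3 - <<'E'
from h import *
st=read_state();print(st["ee_pos"],st["contact_force"])
p=b2w(.053,.083,0); lying([p[0],p[1],-.1975])
a=snapshot("scene");b=snapshot("side")
cv2.imwrite("pics/t6.png",np.hstack([cv2.resize(s["image"][y:y+90,x:x+100,::-1],None,fx=4,fy=4,interpolation=2) for s,x,y in((a,250,190),(b,255,180))]))
E
```

```text
time: 19.55
ee_pos: [0.5449, 0.0811, 0.0355]
ee_rot: [-0.311, -3.123, 0.005]
contact_force: [-15.8, 4.7, 14.9]
gripper_width: 0.997
time: 20.8
ee_pos: [0.4472, -0.2071, 0.1868]
ee_rot: [-0.313, -3.123, 0.006]
contact_force: [1.5, -0.3, 0.5]
gripper_width: 1.001
[ 0.44717097 -0.20710262  0.1868276 ] [ 1.50548147 -0.25135848  0.48519184]
scene p 0.78 [264.0, 211.7, 328.9, 262.4]
side p 0.84 [275.8, 207.4, 315.2, 251.6]
[ 0.5872  0.0753 -0.2005] 0.118 board xy [0.0506 0.08  ] yaw rel -0.003
[ 0.5853  0.0758 -0.167 ] 0.169 board xy [0.0486 0.0801] yaw rel 0.03
[ 0.5881  0.0777 -0.2088] 0.052 board xy [0.051  0.0825] yaw rel -0.011
```

View pics/t6.png

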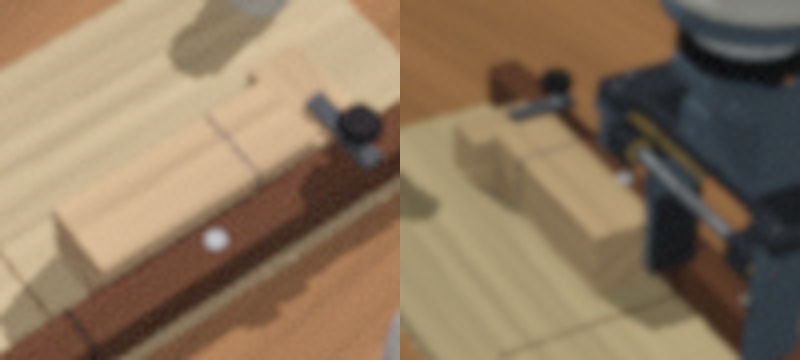

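The timber lies tight along the fence and against the stop, and the robot is clear of everything, so I'm handing in.

```bash
python3 -c "
from bench import *
print(sign_off())"
```

```text
the job is handed in; nothing more can be done
None
```

I tipped the timber over with the shut fingertips and pushed it sideways to the fence with the open fingers. I then pushed it along the fence to the stop and pressed it against the fence once more. The job was handed in at about 21 s with the arm clear; no verdict was reported.

**Checks that agreed:**
- **Stop:** the force jumped to 43 N at the position where I expected contact.
- **Fence:** the two fence presses met resistance at the same place, 8 mm in the board's x, and the second rose to about 16 N.
- **Pictures:** the last close-ups show no visible gap at the fence or the stop.

**Checks that disagreed:**
- **Yaw:** the final outline fits gave +0.03 rad from the scene camera (a poor fit) and −0.01 rad from the side camera.
- **Distance from the fence:** the fits put the timber's centre at 49–51 mm in the board's x, where flush is 53 mm. I put this down to mask error, because the force contacts and pictures showed it seated.

The bystanders looked unmoved in the pictures, but I did not measure their positions again at the end.

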